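Dress a brass plate's edge with a hand file, forward strokes only

ROBOT

A 7-joint arm with a two-finger parallel gripper is mounted at the origin on a cart in front of the work surface, level with it; the furniture and walls round the work are solid. World frame = base frame: x ahead of the robot, y to its left, z up, the work surface at z = 0. Lengths are in m, angles in rad, forces in N, time in s.
With the tool pointing down it reaches from about 0.35 to 0.9 m from the base axis. Payload 8.1 kg.
Tool frame: the origin (TCP) lies at the centre of the arm's flange, where the gripper is bolted on; the fingertips stand 178 mm ahead of it and the grasp point (between the pads) lies 159 mm ahead of it; z points along the fingers, y is the direction in which the jaws open and shut (so a half turn about z gives the same grasp; the last joint's range is limited). The gripper opens to 92 mm and grips with 3 to 60 N. Pads are 19 mm wide; open, the fingers measure 130 mm over their backs; the gripper's body (75 mm by 190 mm) begins 47 mm behind the grasp point.
Start: joints at [1.137, 0.434, 0.025, 1.573, -0.012, 1.134, -0.075], TCP at [0.203, -0.591, 0.405] pointing down, gripper open.
Joint ranges: [-2.62, 2.62], [-0.44, 2.09], [-1.27, 1.32], [0.08, 2.57], [-1.32, 4.46], [0.12, 2], [-2.74, 2.74]. Speed limits (rad/s): [2.22, 2.22, 3.01, 3.01, 3.14, 3.14, 3.14].

INTERFACE

Orientations are given as a rotation vector (axis times angle).
In Python, from cell import arm, get_image, camera_model gives the robot as it stands. The module is installed in compiled form; this text tells all that it offers.
- The arm moves only by the shell command python3 -m pendant 'ROWS' [FORCE]. ROWS is JSON, a list that holds one entry, the list of rows, each a list of 7 numbers: the shift along the tool's x, y, z in mm, then the turn, a rotation vector about the tool's x, y, z in rad, then the closure, from -1 (fully open) to 1 (shut). In form: [[[x, y, z, rx, ry, rz, hand], ...]]. A call has 1 to 20 rows; each row is the pose to reach, as a shift and turn from the pose commanded when the call began, along the tool's axes at that moment; what a row does not reach only later rows make up. A row lasts 1/8 s, in which the tool goes at most 62.5 mm and 10.7 degrees, less where a joint would pass 70% of its speed; a pose out of reach is approached as far as the arm can. A call with a gripper value outside its range is refused whole. The fingers move at their own pace and stop on an object; FORCE is the grip in N (left out, the last holds). Time passes only in rows, so rows that repeat a pose let the fingers close. It gives the time, the measured TCP pose, the force and the opening at its end, in the units of the state.
- arm.observe(): the state, without advancing time (a new reading comes with each control period).
- get_image(name): name is "side" or "top"; returns the picture (480x640x3 uint8, red, green, blue); there is no depth.
- camera_model(name): a dict with "fx", "fy", "cx", "cy" (pixels), "k1" (the pictures are not rectified: a ray, as slopes to the right and down, at radius r is drawn at 1 + k1 r^2 times it, then the intrinsics apply), "position" and "orientation" of the camera in the world. Camera axes: x right, y down, z forward; pixel columns grow to the right and rows downward; lengths in m; the calibration is good to about 2 mm. A picture is of the moment at which its call begins. camera_model takes no time and is no camera call.
- arm.sign_off(): hands the job in, once; it reports no verdict.
The state is a dict: "clock": time; "joints": joint angles; "dq": joint speeds; "joint_efforts": joint torques, N m; "position": TCP position; "ee_rot": TCP orientation; "force": force on the tool from outside, world axes, zero at the start; "ft_torque": the same for the moment, N m; "width": opening from 0.0 (shut) to 1.0 (fully open).
Only numpy, scipy, OpenCV 4.12 (cv2) and the standard library are available. Lean on these libraries where they do the work, as an engineer would, in place of code of your own. Each camera call takes 0.05 s, during which the arm holds its last target.

TASK

Take the flat file from its wooden rest and dress the top edge of the brass plate in the filing jig with three full strokes, file level and pressed lightly, pushing forward along the jig towards its stop. File on the forward stroke only: at the end of each stroke lift the file well clear (at least 2 cm), then bring it back, because the plate's clamp is loose and must not be pulled away from the stop. When done, lay the file back in its rest the way it lay, and leave the other tools alone.

Things in the scene. Friction and masses are not known exactly. Their poses are not given: they have to be found in the camera images.
- file_grip (a point): centre of the flat file's wooden handle, the place to grasp it; at the start 30 mm above the bench. x runs from handle to blade tip, y across the width, z up. Handle 24 mm wide and 24 mm high with flat sides, from 55 mm behind this point to 35 mm ahead of it. About 28 mm ahead of and behind this point are free for the fingers' width
- file_tip (a point): middle of the blade's tip, on its underside: 165 mm ahead of file_grip and 2.5 mm below it; same axes
- flat_file: the flat hand file, 220 mm long, 100 to 160 g; origin and axes as file_grip. Ahead of the handle come a 10 mm brass collar and the dark steel blade: 120 mm long, 18 mm wide, 5 mm thick, on the handle's axis. It starts level in its rest
- rest_mid (a point): where file_grip lies when the file is home in the fixed wooden rest, 30 mm above the bench; x is the way the blade points, z up
- rest: the fixed rest: board 190 x 46 x 5 mm with two open U saddles, each 12 mm thick; origin on the bench below rest_mid, same axes. Rear saddle, 45 mm behind it, takes the handle: slot 36 mm wide, floor 18 mm, posts 34 mm above the bench. Front saddle, 95 mm ahead, takes the blade: slot 30 mm wide, floor 27.5 mm, posts 36 mm above the bench
- jig: the filing jig, a fixed board 112 x 100 x 12 mm with rails and a dark wooden stop bar 42 mm high. Origin on the bench below the plate's edge, x = forward stroke direction, y along the edge, z up. A full stroke begins with file_tip 5 to 45 mm ahead (x) of this origin and ends with it 85 mm or more ahead; the blade near its middle line, along x within 0.35 rad and level within 0.2 rad
- work (a joint): travel in m of the brass plate and its small dark clamp along the jig: 0 = against the stop, positive = pulled back towards the file's handle (up to 0.02; 0.004 or more is a failure). Friction 0.3 N: forward strokes push it onto the stop, a file dragged back takes it along
- jig_edge_low (a point): the lowest height that the plate's edge can have, 60 mm above the bench, above the jig's origin. The true edge is 0 to 12 mm higher, different each time, and must be felt for. Plate 6 mm thick (reaching back from this point), 50 mm wide; its clamp is 20 mm or more below the edge. Press with 3 to 10 N; under 1 N is no filing, over 30 N spoils it. Lifted clear = file_tip 20 mm or more above this point
- chisel: bystander, lies loose on the bench: carving chisel with wooden handle, 208 x 25 x 23 mm; origin under its middle. Leave it alone
- sander: bystander, lies loose on the bench: cork sanding block, 93 x 51 x 28 mm; origin under its middle. Leave it alone
- block: bystander, lies loose on the bench: pine offcut block, 79 x 41 x 30 mm; origin under its middle. Leave it alone
- pencil: bystander, lies loose on the bench: blue pencil, 173 mm; origin under its middle. Leave it alone

How it is judged:
On the way, in this order (a step that is already met when the one before it is completed fails the run):
1. first stroke begins: the level file bears on the plate's edge with 5 to 45 mm of blade beyond it (contact force between flat_file and work above 1 N and angle between file_grip's own z axis and vertical below 0.2 rad and angle between the x axis of file_grip and the x axis of jig, either way round below 0.35 rad and x of file_tip in the frame of jig between 0.005 and 0.045 m), for 0.04 s.
2. first stroke: still bearing and level half-way, 52 to 75 mm of blade beyond the edge (contact force between flat_file and work above 1 N and angle between file_grip's own z axis and vertical below 0.2 rad and angle between the x axis of file_grip and the x axis of jig, either way round below 0.35 rad and x of file_tip in the frame of jig between 0.052 and 0.075 m), for 0.04 s.
3. first stroke ends: still bearing and level with 85 mm or more of blade beyond the edge (contact force between flat_file and work above 1 N and angle between file_grip's own z axis and vertical below 0.2 rad and angle between the x axis of file_grip and the x axis of jig, either way round below 0.35 rad and x of file_tip in the frame of jig above 0.085 m), for 0.04 s.
4. after the first stroke the file is lifted clear, its tip 80 mm or more above the bench, before it has come back over more than about a third of the stroke (contact force between flat_file and work below 0.05 N and z of file_tip in the frame of jig above 0.08 m and x of file_tip in the frame of jig above 0.06 m), for 0.04 s.
5. second stroke begins: the level file bears on the plate's edge with 5 to 45 mm of blade beyond it (all of step 1), for 0.04 s.
6. second stroke: still bearing and level half-way, 52 to 75 mm of blade beyond the edge (all of step 2), for 0.04 s.
7. second stroke ends: still bearing and level with 85 mm or more of blade beyond the edge (all of step 3), for 0.04 s.
8. after the second stroke the file is lifted clear, its tip 80 mm or more above the bench, before it has come back over more than about a third of the stroke (all of step 4), for 0.04 s.
9. third stroke begins: the level file bears on the plate's edge with 5 to 45 mm of blade beyond it (all of step 5), for 0.04 s.
10. third stroke ends: still bearing and level with 85 mm or more of blade beyond the edge (all of step 7), for 0.04 s.
At the end, for the whole second after the job is handed in: The file lies at rest in its rest: file_grip within 20 mm sideways and 6 mm in height of rest_mid, level and aligned within 0.12 rad; the plate's clamp is within 4 mm of the stop (horizontal distance between file_grip and rest_mid below 0.02 m and z of file_grip in the frame of rest_mid between -0.006 and 0.006 m and angle between the x axis of file_grip and the x axis of rest_mid, either way round below 0.12 rad and angle between file_grip's own z axis and vertical below 0.12 rad and linear speed of flat_file below 0.02 m/s and value of joint work below 0.004 m); the robot touches nothing.
It fails at once if the plate's clamp is dragged 4 mm or more back from the stop (value of joint work above 0.004 m).
It fails at once if the file is pressed on the plate with more than 30 N (contact force between flat_file and work above 30 N).
It fails at once if a bystander (chisel, sanding block, offcut block, pencil) is moved by more than 20 mm (distance of any of chisel, sander, block, pencil from where it was at the start of the episode above 0.02 m).
It also fails if it takes over 64 s, if anything falls off the work surface, if the arm or the gripper's body presses on something with over 40 N, if the wrist force passes 120 N, or if a joint passes its speed limit or range.

## Working session

There is one attempt and no reset: what is moved stays moved. The work goes in short steps, Python scripts to look and compute and a shell command to move; the robot and the scene stay as the last step left them, time stands still between calls to the robot, and variables do not carry over. Pictures are saved under pics/ and viewed, and the job is handed in when it is done.

```bash
mkdir -p pics
python3 - <<'E'
from cell import arm,get_image,camera_model
import cv2
print(arm.observe())
for n in("side","top"):
    cv2.imwrite(f"pics/{n}0.png",get_image(n)[:,:,::-1]); print(n,camera_model(n))
E
```

```text
{'clock': 0.0, 'joints': array([ 1.13740986,  0.43523115,  0.02495417,  1.57410039, -0.01158672,
        1.13398201, -0.07514972]), 'dq': array([ 3.68845404e-04,  2.45767511e-03,  1.11139829e-06,  1.84458484e-03,
        1.16364308e-03,  2.07064593e-03, -1.30070414e-03]), 'joint_efforts': array([ 6.25297998e-04, -6.67848229e+01,  9.85170119e-01, -3.14456069e+01,
       -6.04493427e-02,  4.28140350e-02,  1.51258837e-04]), 'position': array([ 0.20289391, -0.59090733,  0.40393818]), 'ee_rot': array([-3.09724368e+00, -5.16831591e-01,  6.33977844e-04]), 'force': array([ 0.36633219,  0.70582896, -0.04227299]), 'ft_torque': array([ 0.0210773 , -0.0205869 , -0.05137268]), 'width': 1.0009730212103072}
side {'fx': 548.9276209352045, 'fy': 548.9276209352045, 'cx': 320.34192042802965, 'cy': 235.77788148214185, 'k1': -0.09499831049797182, 'position': array([0.43819581, 0.18947915, 0.75703061]), 'orientation': array([-0.37696404,  2.86596903, -1.02103755])}
top {'fx': 565.0080859860356, 'fy': 565.0080859860356, 'cx': 320.21483781978964, 'cy': 237.3870723469427, 'k1': -0.13400148869392253, 'position': array([ 0.39407221, -0.34718282,  1.0665107 ]), 'orientation': array([-2.13843341,  2.11201402, -0.17535997])}
```

View pics/side0.png

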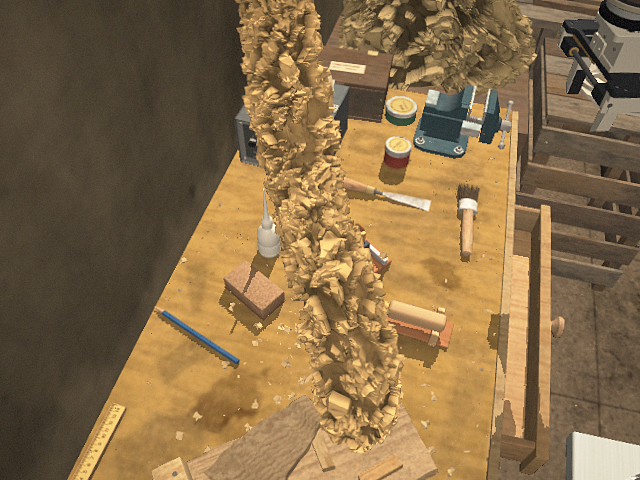

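View pics/top0.png

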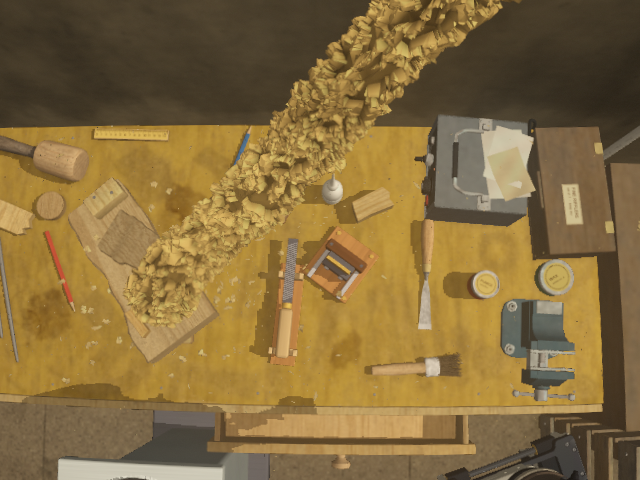

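```bash
cat > h.py <<'E'
import numpy as np,cv2
from cell import arm,get_image,camera_model
from scipy.spatial.transform import Rotation as R
def proj(n,p):
    c=camera_model(n);q=R.from_rotvec(c['orientation']).inv().apply(np.atleast_2d(p)-c['position'])
    s=q[:,:2]/q[:,2:];f=1+c['k1']*(s**2).sum(1,keepdims=True)
    return s*f*[c['fx'],c['fy']]+[c['cx'],c['cy']]
def ray(n,uv):
    c=camera_model(n);d=(np.atleast_2d(uv).astype(float)-[c['cx'],c['cy']])/[c['fx'],c['fy']];s=d.copy()
    for _ in range(30): s=d/(1+c['k1']*(s**2).sum(1,keepdims=True))
    return c['position'],R.from_rotvec(c['orientation']).apply(np.c_[s,np.ones(len(s))])
def onz(n,uv,z):
    o,d=ray(n,uv);return o+d*((z-o[2])/d[:,2])[:,None]
def tri(uvs,uvt):
    o1,d1=ray('side',uvs);o2,d2=ray('top',uvt);A=0;b=0
    for o,d in((o1,d1[0]),(o2,d2[0])):
        d=d/np.linalg.norm(d);P=np.eye(3)-np.outer(d,d);A=A+P;b=b+P@o
    x=np.linalg.solve(A,b);return x,[np.linalg.norm((np.eye(3)-np.outer(d,d)/(d@d))@(x-o)) for o,d in((o1,d1[0]),(o2,d2[0]))]
E
python3 - <<'E'
from h import *
s=arm.observe()
pts=[[0,0,0],s['position'],s['position']-[0,0,.178]]
for n in('side','top'): print(n,proj(n,pts))
print(onz('top',[(285,365),(292,237),(338,265),(320,293)],.0))
for n,b in(('top',(250,210,400,380)),('side',(200,200,480,400))):
    im=get_image(n)[:,:,::-1];x,y,X,Y=b;c=im[y:Y,x:X];k=min(800/(X-x),600/(Y-y))
    cv2.imwrite(f"pics/{n}_c.png",cv2.resize(c,None,fx=k,fy=k,interpolation=cv2.INTER_CUBIC));print(n,k)
E
```

```text
side [[683.22477769 568.76850955]
 [627.75048144   7.99982824]
 [583.08002018 110.37693425]]
top [[135.80230094 544.0846081 ]
 [534.51145057 502.89111962]
 [491.20137003 469.12714598]]
[[ 0.34099678 -0.27266609  0.        ]
 [ 0.58260719 -0.28075248  0.        ]
 [ 0.52957753 -0.36940893  0.        ]
 [ 0.47594075 -0.33590252  0.        ]]
top 3.5294117647058822
side 2.857142857142857
```

View pics/top_c.png

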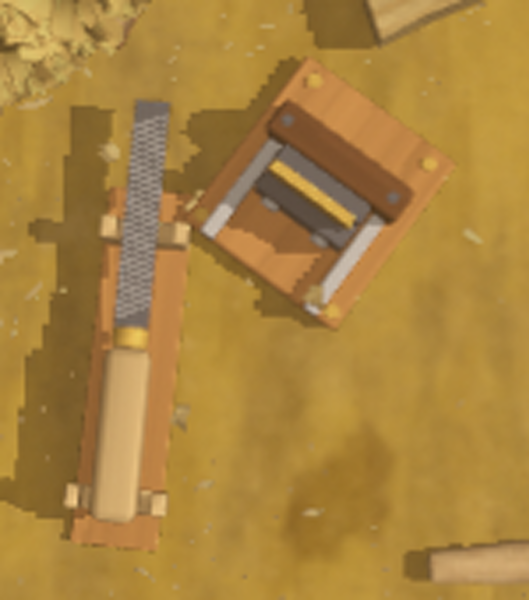

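View pics/side_c.png

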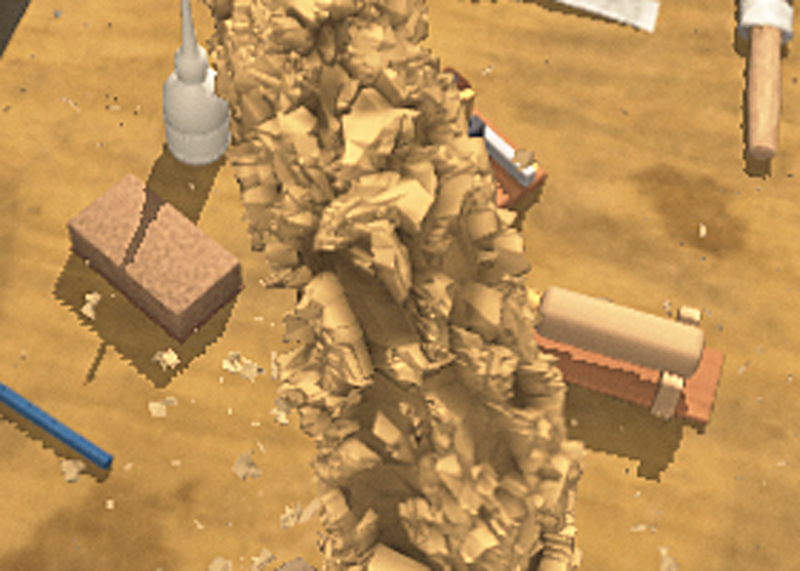

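Run:
```python
from h import *
# top silhouettes lower-right edge & upper-left, side left/right edges: centerlines
sc=[(355,410),(345,340),(330,260),(305,180),(290,110),(280,50),(275,5),(450,60)]
t=np.array([(165,290),(215,225),(270,165),(320,110),(370,75),(430,20),(470,-10)],float)
for uv in sc:
    o,d=ray('side',[uv]);out=[]
    for s in np.linspace(.1,1.2,400):
        p=o+d[0]*s;q=proj('top',p[None])[0]
        # dist to polyline
        m=min((np.linalg.norm(q-(a+(b-a)*np.clip((q-a)@(b-a)/((b-a)@(b-a)),0,1))),) for a,b in zip(t[:-1],t[1:]))[0]
        out.append((m,p,q))
    m=min(out,key=lambda k:k[0]);print(uv,round(m[0],1),m[1].round(3),m[2].round(0))
```

```text
(355, 410) 7.8 [ 0.455 -0.069  0.107] [164. 298.]
(345, 340) 0.3 [ 0.482 -0.111  0.198] [175. 277.]
(330, 260) 0.4 [ 0.514 -0.16   0.276] [196. 250.]
(305, 180) 0.2 [ 0.557 -0.215  0.335] [228. 211.]
(290, 110) 0.0 [ 0.586 -0.259  0.39 ] [257. 180.]
(280, 50) 0.2 [ 0.606 -0.294  0.438] [282. 152.]
(275, 5) 0.4 [ 0.617 -0.316  0.476] [300. 132.]Traceback (most recent call last):
  File "<stdin>", line 8, in <module>
  File "h.py", line 5, in proj
    c=camera_model(n);q=R.from_rotvec(c['orientation']).inv().apply(np.atleast_2d(p)-c['position'])
ValueError: time passes only in moves, steps and waits
```

```bash
python3 - <<'E'
s=open('h.py').read()
s=s.replace("def proj","_cm={n:camera_model(n) for n in('side','top')}\ncamera_model=lambda n:_cm[n]\ndef proj",1)
open('h.py','w').write(s)
E
python3 - <<'E'
from h import *
im=cv2.imread('pics/top0.png');hsv=cv2.cvtColor(im,cv2.COLOR_BGR2HSV)
for uv in [(284,335),(285,320),(300,335),(290,260),(292,245),(287,305),(275,330),(326,262),(337,263),(333,252),(318,255),(352,275),(325,240),(360,290)]:
    print(uv,hsv[uv[1],uv[0]],im[uv[1],uv[0]])
E
```

```text
(284, 335) [ 18 120 210] [111 170 210]
(285, 320) [ 18 121 207] [109 168 207]
(300, 335) [ 20 176 178] [ 55 137 178]
(290, 260) [ 13  48 121] [ 98 108 121]
(292, 245) [ 13  48 122] [ 99 109 122]
(287, 305) [ 21 158 229] [ 87 186 229]
(275, 330) [ 15 167 145] [ 50  97 145]
(326, 262) [14 73 91] [65 77 91]
(337, 263) [ 20 161 215] [ 79 171 215]
(333, 252) [ 15  89 100] [ 65  82 100]
(318, 255) [ 15 164 146] [ 52  98 146]
(352, 275) [ 15  59 165] [127 146 165]
(325, 240) [ 17 167 131] [ 45  95 131]
(360, 290) [ 21 170 187] [ 62 148 187]
```

```bash
cat > meas.py <<'E'
from h import *
import sys
im=cv2.imread('pics/top0.png');hsv=cv2.cvtColor(im,cv2.COLOR_BGR2HSV).astype(int)
H,S,V=hsv[...,0],hsv[...,1],hsv[...,2]
def box(m,b):
    x,y,X,Y=b;k=np.zeros_like(m,np.uint8);k[y:Y,x:X]=m[y:Y,x:X]
    n,l,st,_=cv2.connectedComponentsWithStats(k);i=1+np.argmax(st[1:,4]);return (l==i).astype(np.uint8)
def rect(m,z,name):
    ys,xs=np.nonzero(m);c,_=cv2.findContours(m,0,cv2.CHAIN_APPROX_NONE)
    w=onz('top',np.c_[xs,ys],z)[:,:2];mean=w.mean(0);r=cv2.minAreaRect((w*1000).astype(np.float32))
    e=np.linalg.eigh(np.cov(w.T))[1][:,1]; e*=np.sign(e[0])
    print(name,len(xs),'mean',mean.round(4),'rect',np.round(r,1) if 0 else r,'ax deg',np.degrees(np.arctan2(e[1],e[0])).round(2));return mean,e,w
if __name__=='__main__':
    blade=box((S<80)&(V>75)&(V<170),(282,232,302,306))
    handle=box((S<142)&(V>185),(272,306,296,365))
    b=rect(blade,.0325,'blade');h=rect(handle,.042,'handle')
    for m,e,w in(b,h):
        p=(w-m)@e;print(p.min(),p.max(),m+e*p.min(),m+e*p.max())
    d=b[0]-h[0];print('axis from means',np.degrees(np.arctan2(d[1],d[0])),np.linalg.norm(d))
    brass=box((H>=17)&(V>180)&(S>130),(322,250,355,278))
    for z in(.06,.072): rect(brass,z,'brass')
    stop=box((V<110)&(S>120),(320,235,370,278));rect(stop,.042,'stop')
    dbg=im.copy()
    for m,c in((blade,(255,0,0)),(handle,(0,255,0)),(brass,(255,0,255)),(stop,(255,255,0))): dbg[m>0]=c
    cv2.imwrite('pics/dbg.png',cv2.resize(dbg[210:380,250:400],None,fx=3.5,fy=3.5,interpolation=0))
E
python3 meas.py
```

```text
blade 576 mean [ 0.5151 -0.28  ] rect ((515.5697021484375, -280.2519226074219), (17.24582290649414, 116.7288589477539), 85.63703918457031) ax deg -4.52
handle 515 mean [ 0.3996 -0.2741] rect ((399.6812744140625, -274.0938415527344), (19.6745662689209, 84.71852111816406), 84.9015884399414) ax deg -4.89
-0.05786959924563498 0.05889838127568061 [ 0.45738293 -0.27546127] [ 0.57378786 -0.28466198]
-0.042259476522422686 0.04244633216625296 [ 0.35746395 -0.27049286] [ 0.44186141 -0.27771388]
axis from means -2.9368906291621526 0.11565491595106461
brass 84 mean [ 0.5237 -0.3686] rect ((523.621826171875, -368.6448059082031), (49.93913269042969, 5.425124168395996), 53.532012939453125) ax deg 53.85
brass 84 mean [ 0.5221 -0.3683] rect ((522.0772705078125, -368.3889465332031), (49.343719482421875, 5.360439300537109), 53.53230667114258) ax deg 53.85
stop 26 mean [ 0.5216 -0.3665] rect ((522.2533569335938, -365.6597900390625), (48.25129318237305, 1.4710758924484253), 53.54295349121094) ax deg 53.63
```

View pics/dbg.png

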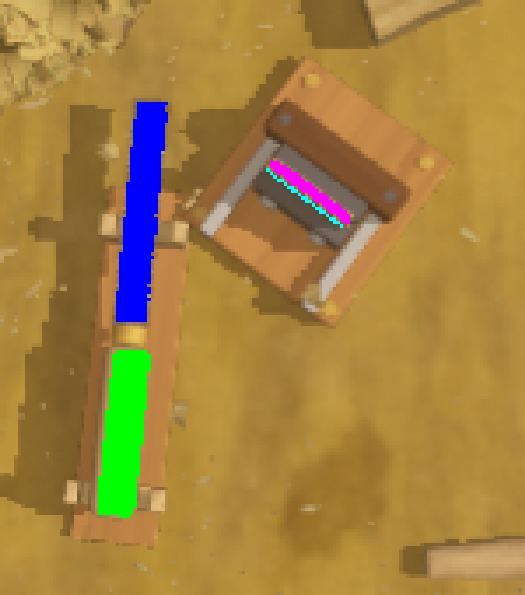

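```bash
cat >> h.py <<'E'
def plan(P,deg):
    "rows in tool frame to bring TCP to P with tool x at world heading deg, pointing down"
    s=arm.observe();r=R.from_rotvec(s['ee_rot'])
    c,sn=np.cos(np.radians(deg)),np.sin(np.radians(deg))
    T=R.from_matrix(np.array([[c,sn,0],[sn,-c,0],[0,0,-1.]]))
    print('shift mm',(r.inv().apply(np.array(P)-s['position'])*1e3).round(1),'turn',(r.inv()*T).as_rotvec().round(4))
def st():
    s=arm.observe();r=R.from_rotvec(s['ee_rot']).as_matrix()
    print('t',s['clock'],'p',s['position'].round(4),'head',np.degrees(np.arctan2(r[1,0],r[0,0])).round(2),'zax',r[:,2].round(4),'F',s['force'].round(2),'M',s['ft_torque'].round(3),'w',round(s['width'],3),'q',s['joints'].round(2))
E
python3 -c "
from h import *
st();plan([.41,-.272,.26],-4.6)
for uv in [(303,58),(453,163),(335,328),(190,215)]: print(onz('top',[(uv[0]/3.529+250,uv[1]/3.529+210)],.012))
"
```

```text
t 0.2 p [ 0.203  -0.591   0.4043] head 18.95 zax [-4.e-04  8.e-04 -1.e+00] F [ 1.04  0.66 -0.64] M [ 0.034 -0.006  0.019] w 1.001 q [ 1.14  0.43  0.02  1.57 -0.01  1.13 -0.08]
shift mm [ 299.4 -234.3  144.5] turn [-9.000e-04  3.000e-04  4.111e-01]
[[ 0.60185562 -0.36450764  0.012     ]]
[[ 0.54563906 -0.44514883  0.012     ]]
[[ 0.45705854 -0.38264777  0.012     ]]
[[ 0.51607596 -0.30514171  0.012     ]]
```

```bash
python3 -m pendant '[[[40,-30,0,0,0,0.1,-1],[85,-65,0,0,0,0.22,-1],[130,-100,0,0,0,0.33,-1],[175,-136,20,0,0,0.411,-1],[215,-168,50,0,0,0.411,-1],[255,-200,90,0,0,0.411,-1],[285,-222,120,0,0,0.411,-1],[299.4,-234.3,144.5,0,0,0.411,-1],[299.4,-234.3,144.5,0,0,0.411,-1],[299.4,-234.3,144.5,0,0,0.411,-1]]]' 60
python3 - <<'E'
from h import *
st();plan([.41,-.272,.189],-4.6)
cv2.imwrite("pics/top1.png",get_image('top')[:,:,::-1]);cv2.imwrite("pics/side1.png",get_image('side')[:,:,::-1])
E
```

```text
clock: 1.45
position: [0.4098, -0.2733, 0.2609]
ee_rot: [3.138, -0.128, 0.0]
force: [-0.5, -0.4, 0.0]
width: 1.0
t 1.45 p [ 0.4098 -0.2733  0.2609] head -4.65 zax [ 3.e-04 -8.e-04 -1.e+00] F [-0.53 -0.41  0.03] M [-0.025 -0.002 -0.036] w 1.0 q [ 0.51  0.41 -0.04  2.05  0.03  0.69 -1.2 ]
shift mm [ 0.  -1.4 71.9] turn [ 0.0008 -0.0003 -0.0009]
```

View pics/top1.png

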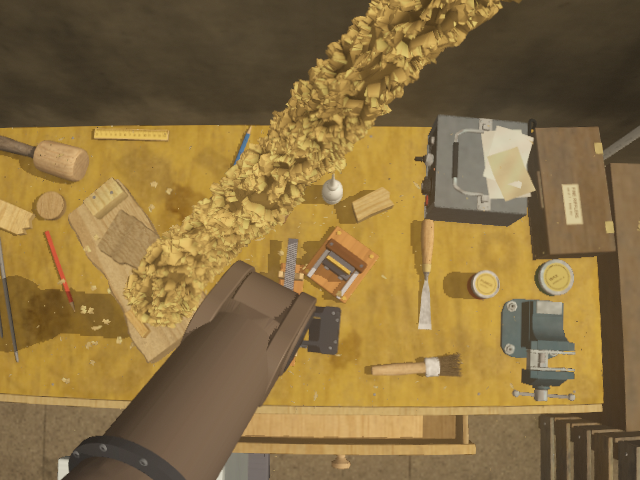

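View pics/side1.png

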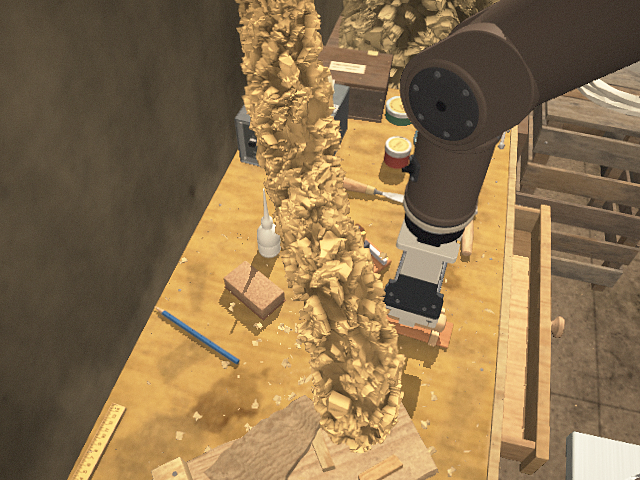

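```bash
python3 -m pendant '[[[0,-0.7,25,0,0,0,-1],[0,-0.7,50,0,0,0,-1],[0,-0.7,65,0,0,0,-1],[0,-0.7,72,0,0,0,-1],[0,-0.7,72,0,0,0,-1],[0,-0.7,72,0,0,0,-1]]]' 60; python3 -c "
from h import *
st();plan([.41,-.272,.189],-4.6)
cv2.imwrite('pics/side2.png',cv2.resize(get_image('side')[200:400,340:500,::-1],None,fx=3,fy=3))"
```

```text
clock: 2.3
position: [0.4104, -0.2719, 0.1889]
ee_rot: [3.138, -0.126, 0.002]
force: [-0.0, -0.2, -0.5]
width: 1.0
t 2.3 p [ 0.4104 -0.2719  0.1889] head -4.61 zax [ 1.e-03 -6.e-04 -1.e+00] F [-0.   -0.15 -0.46] M [0.032 0.021 0.019] w 1.0 q [ 0.51  0.53 -0.04  2.1   0.04  0.51 -1.21]
shift mm [-0.4  0.2 -0.1] turn [ 0.0005 -0.001  -0.0002]
```

View pics/side2.png

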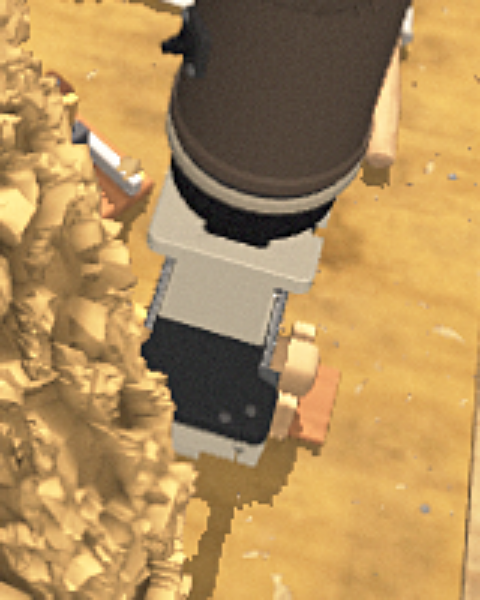

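The gripper straddles the handle just ahead of the rear saddle, as wanted. Close with 60 N.

```bash
python3 -m pendant '[[[0,0,0,0,0,0,1],[0,0,0,0,0,0,1],[0,0,0,0,0,0,1],[0,0,0,0,0,0,1],[0,0,0,0,0,0,1],[0,0,0,0,0,0,1]]]' 60; python3 -c "
from h import *
st()"
```

```text
clock: 3.1
position: [0.4101, -0.2716, 0.1882]
ee_rot: [-3.139, 0.126, 0.0]
force: [-0.4, -0.7, 0.7]
width: 0.396
t 3.1 p [ 0.4101 -0.2716  0.1882] head -4.6 zax [-0.  0. -1.] F [-0.41 -0.73  0.71] M [-0.045  0.024  0.018] w 0.396 q [ 0.5   0.53 -0.04  2.1   0.04  0.51 -1.21]
```

```bash
python3 -m pendant '[[[0,0,0,0,0,0,1],[0,0,0,0,0,0,1],[0,0,0,0,0,0,1],[0,0,0,0,0,0,1],[0,0,0,0,0,0,1],[0,0,0,0,0,0,1]]]' 60; python3 -c "
from h import *
st()"
```

```text
clock: 3.85
position: [0.4101, -0.2717, 0.1882]
ee_rot: [3.139, -0.126, 0.0]
force: [0.1, -0.6, -0.7]
width: 0.256
t 3.85 p [ 0.4101 -0.2717  0.1882] head -4.6 zax [ 1.e-04 -1.e-04 -1.e+00] F [ 0.06 -0.59 -0.74] M [-0.077  0.016 -0.037] w 0.256 q [ 0.5   0.53 -0.04  2.1   0.04  0.51 -1.21]
```

```bash
python3 -m pendant '[[[0,0,-5,0,0,0,1],[0,0,-15,0,0,0,1],[0,0,-35,0,0,0,1],[0,0,-60,0,0,0,1],[0,0,-80,0,0,0,1],[0,0,-80,0,0,0,1],[0,0,-80,0,0,0,1]]]' 60
python3 - <<'E'
from h import *
st()
im=get_image('top');cv2.imwrite("pics/top3.png",im[:,:,::-1])
cv2.imwrite("pics/side3.png",get_image('side')[:,:,::-1])
# targets: tip at jig x=25mm -> grip at -140
o=np.array([.525,-.370]);a=np.radians(-36.2);u=np.array([np.cos(a),np.sin(a)])
for k in(.025,.1): print(k,o+u*(k-.165))
g=o+u*(.03-.165);plan([*g,.2682],-36.2)
E
```

```text
clock: 4.72
position: [0.4099, -0.2714, 0.2679]
ee_rot: [-3.139, 0.126, 0.001]
force: [-0.3, 0.9, -2.6]
width: 0.258
t 4.725 p [ 0.4099 -0.2714  0.2679] head -4.6 zax [-3.e-04  1.e-04 -1.e+00] F [-0.31  0.91 -2.64] M [0.043 0.101 0.023] w 0.258 q [ 0.51  0.39 -0.04  2.05  0.03  0.7  -1.2 ]
0.025 [ 0.41202556 -0.28731521]
0.1 [ 0.47254758 -0.33161063]
shift mm [ 7.8 18.3 -0.8] turn [-2.000e-04  1.500e-03  5.516e-01]
```

View pics/top3.png

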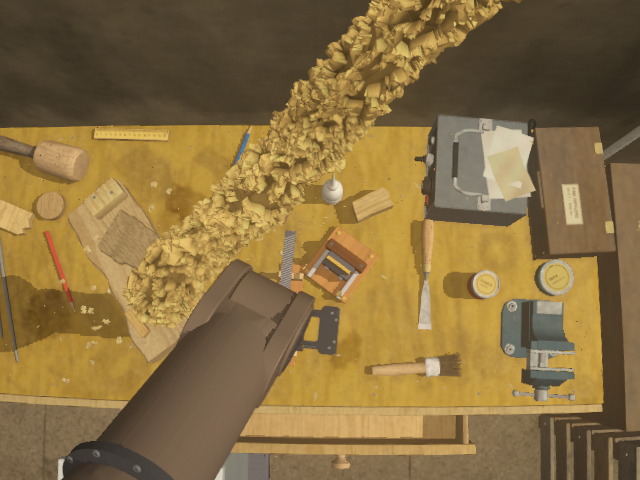

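View pics/side3.png

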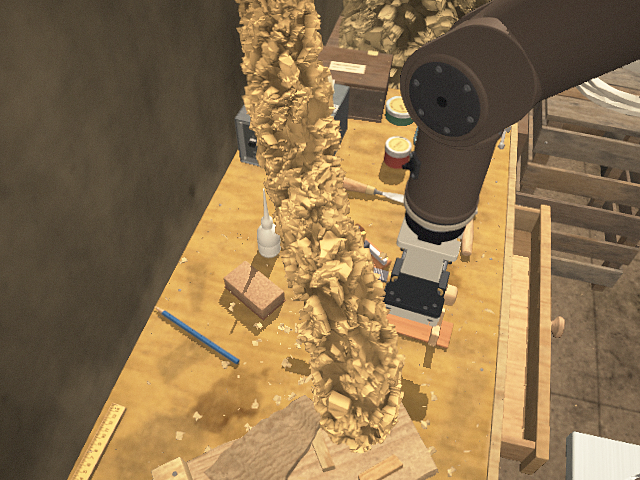

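```bash
python3 -m pendant '[[[1,3,0,0,0,0.12,1],[3,7,0,0,0,0.26,1],[5,12,0,0,0,0.4,1],[7.8,18.3,0,0,0,0.52,1],[7.8,18.3,0,0,0,0.5516,1],[7.8,18.3,0,0,0,0.5516,1],[7.8,18.3,0,0,0,0.5516,1]]]' 60
python3 - <<'E'
from h import *
st()
im=get_image('top');cv2.imwrite("pics/top4.png",im[:,:,::-1])
cv2.imwrite("pics/top4c.png",cv2.resize(im[200:320,270:400,::-1],None,fx=5,fy=5,interpolation=2))
E
```

```text
clock: 5.7
position: [0.4163, -0.2902, 0.268]
ee_rot: [-2.987, 0.973, 0.001]
force: [-0.3, -0.1, -1.2]
width: 0.257
t 5.7 p [ 0.4163 -0.2902  0.268 ] head -36.09 zax [-4.e-04  3.e-04 -1.e+00] F [-0.26 -0.15 -1.2 ] M [ 0.106  0.03  -0.035] w 0.257 q [ 0.43  0.41  0.1   2.02 -0.06  0.71 -1.63]
```

View pics/top4c.png

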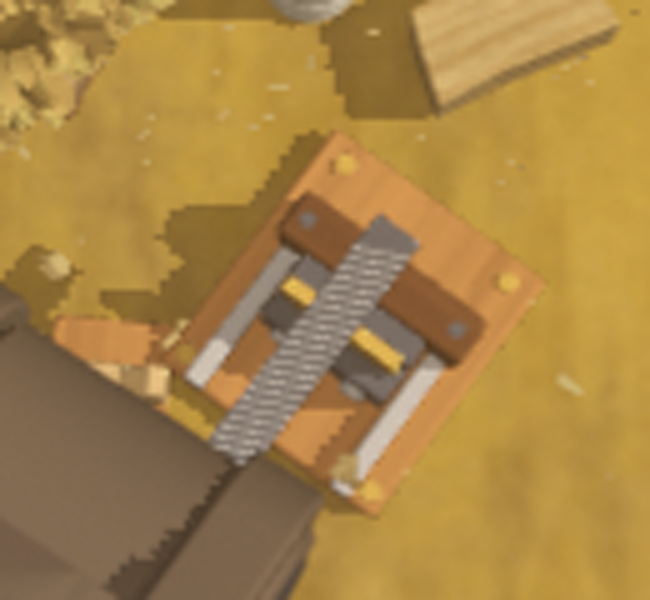

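Run:
```python
from h import *
o=np.array([.525,-.370]);a=np.radians(-36.2);u=np.array([np.cos(a),np.sin(a)]);v=np.array([-u[1],u[0]])
z=.268-.159+.0008+.0025
for uv in[(398,228),(378,216),(419,243),(228,452)]:
    p=onz('top',[(270+uv[0]/5,200+uv[1]/5)],z)[0,:2]-o;print(uv,p@u*1e3,p@v*1e3)
plan([.4163,-.2902,.25],-36.2)
```

```text
(398, 228) 29.1657114737846 0.721050362428324
(378, 216) 28.40471622296451 8.672954174473595
(419, 243) 29.295456642802865 -8.110022822970476
(228, 452) -66.93563695085018 1.0755163941694363
shift mm [-0.1 -0.  18.1] turn [-0.0001  0.0003  0.0015]
```

```bash
cat >> h.py <<'E'
def fm():
    s=arm.observe();a=np.radians(-36.2);u=np.array([np.cos(a),np.sin(a)]);m=s['ft_torque'][:2]@np.array([u[1],-u[0]])
    o=np.array([.525,-.370]);g=(s['position'][:2]-o)
    print('t %.2f z %.4f tipx %.1f y %.1f Fz %.2f Fu %.2f Mc %.3f -> F~%.2f'%(s['clock'],s['position'][2],(g@u+.165)*1e3,(g@[-u[1],u[0]])*1e3,s['force'][2],s['force'][:2]@u,m,m/max(.01,-(g@u))))
E
python3 -c "
from h import *
fm()"
python3 -m pendant '[[[0,0,10,0,0,0,1],[0,0,20,0,0,0,1],[0,0,28,0,0,0,1],[0,0,32,0,0,0,1],[0,0,32,0,0,0,1],[0,0,32,0,0,0,1]]]' 60;python3 -c "
from h import *
fm()"
python3 -m pendant '[[[0,0,1,0,0,0,1],[0,0,1.5,0,0,0,1],[0,0,1.5,0,0,0,1]]]' 60;python3 -c "
from h import *
fm()"
python3 -m pendant '[[[0,0,1,0,0,0,1],[0,0,1.5,0,0,0,1],[0,0,1.5,0,0,0,1]]]' 60;python3 -c "
from h import *
fm()"
```

```text
t 5.75 z 0.2681 tipx 30.2 y 0.2 Fz -0.27 Fu 0.28 Mc -0.088 -> F~-0.65
clock: 6.5
position: [0.4165, -0.2906, 0.2364]
ee_rot: [2.986, -0.976, 0.001]
force: [-0.5, -0.1, -2.0]
width: 0.257
t 6.50 z 0.2364 tipx 30.6 y 0.0 Fz -2.04 Fu -0.33 Mc -0.064 -> F~-0.48
clock: 6.88
position: [0.4164, -0.2905, 0.2348]
ee_rot: [2.986, -0.976, 0.0]
force: [-0.7, -0.5, -1.7]
width: 0.262
t 6.88 z 0.2348 tipx 30.4 y 0.0 Fz -1.68 Fu -0.23 Mc -0.066 -> F~-0.49
clock: 7.25
position: [0.4164, -0.2905, 0.2332]
ee_rot: [2.986, -0.976, -0.0]
force: [-0.1, -0.4, -2.0]
width: 0.258
t 7.25 z 0.2332 tipx 30.4 y 0.1 Fz -2.03 Fu 0.13 Mc -0.093 -> F~-0.69
```

```bash
f(){ python3 -c "
from h import *
fm()"; }
python3 -m pendant '[[[0,0,0.5,0,0,0,1],[0,0,1,0,0,0,1],[0,0,1,0,0,0,1]]]' 60 >/dev/null;f
python3 -m pendant '[[[0,0,0.5,0,0,0,1],[0,0,1,0,0,0,1],[0,0,1,0,0,0,1]]]' 60 >/dev/null;f
```

```text
t 7.62 z 0.2322 tipx 30.4 y 0.1 Fz -1.28 Fu 0.14 Mc -0.075 -> F~-0.56
t 8.00 z 0.2312 tipx 30.4 y 0.0 Fz -1.01 Fu 0.37 Mc -0.095 -> F~-0.71
```

```bash
f(){ python3 -c "
from h import *
fm()"; }
python3 -m pendant '[[[0,0,0.5,0,0,0,1],[0,0,1,0,0,0,1],[0,0,1,0,0,0,1]]]' 60 >/dev/null;f
python3 -m pendant '[[[0,0,0.5,0,0,0,1],[0,0,1,0,0,0,1],[0,0,1,0,0,0,1]]]' 60 >/dev/null;f
```

```text
t 8.38 z 0.2302 tipx 30.4 y 0.0 Fz -1.53 Fu 0.53 Mc -0.127 -> F~-0.94
t 8.75 z 0.2292 tipx 30.4 y 0.0 Fz -1.61 Fu 0.38 Mc -0.104 -> F~-0.77
```

```bash
f(){ python3 -c "
from h import *
fm()"; }
python3 -m pendant '[[[0,0,0.5,0,0,0,1],[0,0,1,0,0,0,1],[0,0,1,0,0,0,1]]]' 60 >/dev/null;f
python3 -m pendant '[[[0,0,0.5,0,0,0,1],[0,0,1,0,0,0,1],[0,0,1,0,0,0,1]]]' 60 >/dev/null;f
```

```text
t 9.12 z 0.2282 tipx 30.4 y 0.0 Fz -1.25 Fu -0.50 Mc -0.116 -> F~-0.87
t 9.50 z 0.2272 tipx 30.4 y 0.0 Fz -0.87 Fu -0.54 Mc -0.105 -> F~-0.78
```

```bash
f(){ python3 -c "
from h import *
fm()"; }
python3 -m pendant '[[[0,0,0.5,0,0,0,1],[0,0,1,0,0,0,1],[0,0,1,0,0,0,1]]]' 60 >/dev/null;f
python3 -m pendant '[[[0,0,0.5,0,0,0,1],[0,0,1,0,0,0,1],[0,0,1,0,0,0,1]]]' 60 >/dev/null;f
```

```text
t 9.88 z 0.2262 tipx 30.4 y 0.1 Fz -1.09 Fu -0.28 Mc -0.156 -> F~-1.16
t 10.25 z 0.2252 tipx 30.4 y 0.1 Fz -1.87 Fu -0.13 Mc -0.052 -> F~-0.39
```

```bash
f(){ python3 -c "
from h import *
fm()"; }
python3 -m pendant '[[[0,0,0.5,0,0,0,1],[0,0,1,0,0,0,1],[0,0,1,0,0,0,1]]]' 60 >/dev/null;f
```

```text
t 10.62 z 0.2242 tipx 30.4 y 0.1 Fz -2.39 Fu 0.51 Mc -0.131 -> F~-0.97
```

```bash
f(){ python3 -c "
from h import *
fm()"; }
python3 -m pendant '[[[0,0,0.5,0,0,0,1],[0,0,1,0,0,0,1],[0,0,1,0,0,0,1]]]' 60 >/dev/null;f
```

```text
t 11.00 z 0.2232 tipx 30.4 y 0.1 Fz 0.10 Fu -0.51 Mc -0.081 -> F~-0.60
```

```bash
f(){ python3 -c "
from h import *
fm()"; }
python3 -m pendant '[[[0,0,0.5,0,0,0,1],[0,0,0.5,0,0,0,1]]]' 60 >/dev/null;f
```

```text
t 11.25 z 0.2228 tipx 30.4 y 0.0 Fz 0.99 Fu -1.14 Mc -0.048 -> F~-0.36
```

```bash
f(){ python3 -c "
from h import *
fm()"; }
python3 -m pendant '[[[0,0,0.5,0,0,0,1],[0,0,0.5,0,0,0,1]]]' 60 >/dev/null;f
```

```text
t 11.50 z 0.2223 tipx 30.4 y 0.1 Fz 3.49 Fu -2.95 Mc 0.009 -> F~0.07
```

```bash
f(){ python3 -c "
from h import *
fm()"; }
python3 -m pendant '[[[6,0,0,0,0,0,1],[14,0,-0.1,0,0,0,1]]]' 60 >/dev/null;f
```

```text
t 11.75 z 0.2224 tipx 44.9 y 0.1 Fz 2.98 Fu -0.94 Mc -0.023 -> F~-0.20
```

```bash
f(){ python3 -c "
from h import *
fm()"; }
python3 -m pendant '[[[7,0,0,0,0,0,1],[14,0,0,0,0,0,1]]]' 60 >/dev/null;f
```

```text
t 12.00 z 0.2223 tipx 59.0 y 0.1 Fz 4.48 Fu -3.33 Mc -0.203 -> F~-1.92
```

```bash
f(){ python3 -c "
from h import *
fm()"; }
python3 -m pendant '[[[7,0,-0.1,0,0,0,1],[14,0,-0.2,0,0,0,1]]]' 60 >/dev/null;f
```

```text
t 12.25 z 0.2226 tipx 72.9 y 0.0 Fz 5.53 Fu -2.94 Mc -0.308 -> F~-3.34
```

```bash
f(){ python3 -c "
from h import *
fm()"; }
python3 -m pendant '[[[7,0,0,0,0,0,1],[14,0,0,0,0,0,1]]]' 60 >/dev/null;f
```

```text
t 12.50 z 0.2226 tipx 86.7 y 0.0 Fz 7.34 Fu -5.06 Mc -0.435 -> F~-5.56
```

```bash
f(){ python3 -c "
from h import *
fm()"; }
python3 -m pendant '[[[5,0,-0.3,0,0,0,1],[9,0,-0.4,0,0,0,1],[10,0,-0.4,0,0,0,1]]]' 60 >/dev/null;f
```

```text
t 12.88 z 0.2230 tipx 96.8 y 0.0 Fz 5.73 Fu -3.60 Mc -0.469 -> F~-6.88
```

```bash
f(){ python3 -c "
from h import *
fm()"; }
python3 -m pendant '[[[1,0,-8,0,0,0,1],[1,0,-20,0,0,0,1],[1,0,-32,0,0,0,1],[1,0,-32,0,0,0,1],[1,0,-32,0,0,0,1]]]' 60 >/dev/null;f
python3 - <<'E'
from h import *
im=get_image('top');cv2.imwrite("pics/top5c.png",cv2.resize(im[200:320,270:400,::-1],None,fx=5,fy=5,interpolation=2))
im=get_image('side');cv2.imwrite("pics/side5.png",cv2.resize(im[150:400,300:500,::-1],None,fx=2.4,fy=2.4,interpolation=2))
E
```

```text
t 13.50 z 0.2550 tipx 97.3 y 0.1 Fz -1.90 Fu 0.69 Mc -0.114 -> F~-1.68
```

View pics/top5c.png

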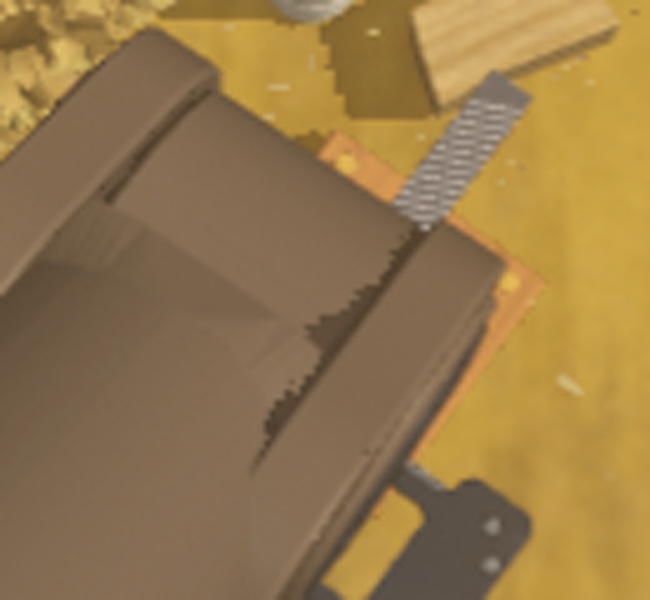

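View pics/side5.png

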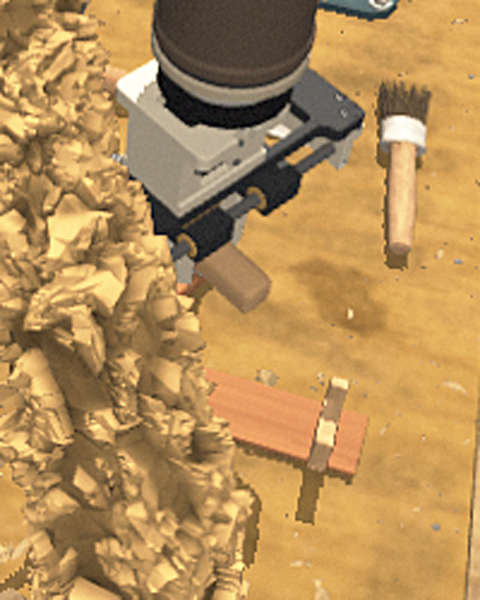

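```bash
python3 - <<'E'
from h import *
o=np.array([.525,-.370]);a=np.radians(-36.2);u=np.array([np.cos(a),np.sin(a)]);v=np.array([-u[1],u[0]])
for z in(.08,.0968,.11):
    p=onz('top',[(270+511/5,200+85/5)],z)[0,:2]-o;print(z,p@u*1e3,p@v*1e3)
E
python3 -m pendant '[[[-8,0,0,0,0,0,1],[-24,0,0,0,0,0,1],[-40,0,0,0,0,0,1],[-56,0,0,0,0,0,1],[-67,0,0,0,0,0,1],[-67,0,0,0,0,0,1],[-67,0,0,0,0,0,1]]]' 60
python3 - <<'E'
from h import *
fm()
im=get_image('top');cv2.imwrite("pics/top6c.png",cv2.resize(im[200:320,270:400,::-1],None,fx=5,fy=5,interpolation=2))
E
```

```text
0.08 100.01340566589035 1.1505992839568249
0.0968 96.28146372476614 0.1277137458503062
0.11 93.3492236281685 -0.6759820340905424
clock: 14.48
position: [0.4169, -0.2907, 0.2551]
ee_rot: [2.986, -0.976, 0.001]
force: [-0.2, -0.5, -1.0]
width: 0.256
t 14.47 z 0.2551 tipx 31.0 y 0.1 Fz -1.04 Fu 0.14 Mc -0.075 -> F~-0.56
```

View pics/top6c.png

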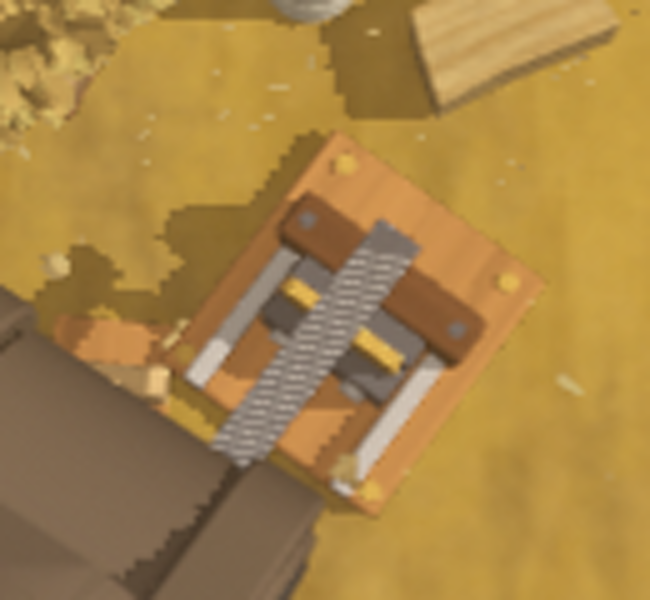

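```bash
f(){ python3 -c "
from h import *
fm()"; }
python3 -m pendant '[[[0,0,12,0,0,0,1],[0,0,22,0,0,0,1],[0,0,28,0,0,0,1],[0,0,30,0,0,0,1],[0,0,31,0,0,0,1],[0,0,31.5,0,0,0,1],[0,0,31.5,0,0,0,1]]]' 60 >/dev/null;f
```

```text
t 15.40 z 0.2236 tipx 30.5 y 0.1 Fz -1.09 Fu 0.07 Mc -0.067 -> F~-0.50
```

```bash
f(){ python3 -c "
from h import *
fm()"; }
python3 -m pendant '[[[0,0,0.5,0,0,0,1],[0,0,0.5,0,0,0,1]]]' 60 >/dev/null;f
```

```text
t 15.65 z 0.2231 tipx 30.5 y 0.0 Fz -0.38 Fu -0.72 Mc 0.026 -> F~0.19
```

```bash
f(){ python3 -c "
from h import *
fm()"; }
python3 -m pendant '[[[0,0,0.5,0,0,0,1],[0,0,0.5,0,0,0,1]]]' 60 >/dev/null;f
```

```text
t 15.90 z 0.2226 tipx 30.6 y 0.1 Fz 1.88 Fu -0.34 Mc 0.184 -> F~1.37
```

```bash
f(){ python3 -c "
from h import *
fm()"; }
python3 -m pendant '[[[0,0,0.2,0,0,0,1],[0,0,0.2,0,0,0,1]]]' 60 >/dev/null;f
```

```text
t 16.15 z 0.2224 tipx 30.6 y 0.1 Fz 1.73 Fu -1.20 Mc 0.260 -> F~1.93
```

```bash
f(){ python3 -c "
from h import *
fm()"; }
python3 -m pendant '[[[6,0,0,0,0,0,1],[14,0,0,0,0,0,1],[21,0,0,0,0,0,1],[28,0,0,0,0,0,1]]]' 60 >/dev/null;f
```

```text
t 16.65 z 0.2222 tipx 59.0 y 0.1 Fz 5.76 Fu -4.36 Mc -0.243 -> F~-2.30
```

```bash
f(){ python3 -c "
from h import *
fm()"; }
python3 -m pendant '[[[7,0,-0.15,0,0,0,1],[14,0,-0.3,0,0,0,1]]]' 60 >/dev/null;f
```

```text
t 16.90 z 0.2226 tipx 72.9 y 0.0 Fz 5.71 Fu -4.81 Mc -0.266 -> F~-2.89
```

```bash
f(){ python3 -c "
from h import *
fm()"; }
python3 -m pendant '[[[7,0,-0.1,0,0,0,1],[14,0,-0.2,0,0,0,1],[19,0,-0.3,0,0,0,1],[24,0,-0.4,0,0,0,1]]]' 60 >/dev/null;f
```

```text
t 17.40 z 0.2229 tipx 96.7 y 0.0 Fz 5.94 Fu -3.87 Mc -0.456 -> F~-6.68
```

Second stroke ended still bearing (~7 N). Lift, return, lower.

```bash
f(){ python3 -c "
from h import *
fm()"; }
python3 -m pendant '[[[1,0,-8,0,0,0,1],[1,0,-20,0,0,0,1],[1,0,-32,0,0,0,1],[1,0,-32,0,0,0,1],[1,0,-32,0,0,0,1]]]' 60 >/dev/null;f
python3 -m pendant '[[[-8,0,0,0,0,0,1],[-24,0,0,0,0,0,1],[-40,0,0,0,0,0,1],[-56,0,0,0,0,0,1],[-67,0,0,0,0,0,1],[-67,0,0,0,0,0,1],[-67,0,0,0,0,0,1]]]' 60 >/dev/null; f
python3 -m pendant '[[[0,0,12,0,0,0,1],[0,0,22,0,0,0,1],[0,0,28,0,0,0,1],[0,0,30,0,0,0,1],[0,0,31,0,0,0,1],[0,0,31.5,0,0,0,1],[0,0,31.5,0,0,0,1]]]' 60 >/dev/null;f
```

```text
t 18.02 z 0.2550 tipx 97.3 y 0.1 Fz -1.67 Fu -0.55 Mc -0.072 -> F~-1.07
t 18.90 z 0.2550 tipx 30.9 y 0.1 Fz -0.80 Fu 0.26 Mc -0.076 -> F~-0.57
t 19.77 z 0.2236 tipx 30.5 y 0.1 Fz -2.24 Fu -0.48 Mc -0.093 -> F~-0.69
```

```bash
f(){ python3 -c "
from h import *
fm()"; }
python3 -m pendant '[[[0,0,0.5,0,0,0,1],[0,0,0.8,0,0,0,1],[0,0,0.8,0,0,0,1]]]' 60 >/dev/null;f
```

```text
t 20.15 z 0.2228 tipx 30.5 y 0.1 Fz 0.62 Fu -1.47 Mc 0.063 -> F~0.47
```

```bash
f(){ python3 -c "
from h import *
fm()"; }
python3 -m pendant '[[[0,0,0.4,0,0,0,1],[0,0,0.4,0,0,0,1]]]' 60 >/dev/null;f
```

```text
t 20.40 z 0.2223 tipx 30.5 y 0.1 Fz 2.43 Fu -2.02 Mc 0.162 -> F~1.21
```

```bash
f(){ python3 -c "
from h import *
fm()"; }
python3 -m pendant '[[[6,0,0,0,0,0,1],[14,0,0,0,0,0,1],[21,0,0,0,0,0,1],[28,0,0,0,0,0,1]]]' 60 >/dev/null;f
```

```text
t 20.90 z 0.2222 tipx 59.0 y 0.1 Fz 5.08 Fu -3.77 Mc -0.169 -> F~-1.60
```

```bash
f(){ python3 -c "
from h import *
fm()"; }
python3 -m pendant '[[[7,0,-0.15,0,0,0,1],[14,0,-0.3,0,0,0,1]]]' 60 >/dev/null;f
```

```text
t 21.15 z 0.2226 tipx 72.9 y 0.0 Fz 5.25 Fu -4.50 Mc -0.293 -> F~-3.18
```

```bash
f(){ python3 -c "
from h import *
fm()"; }
python3 -m pendant '[[[7,0,-0.1,0,0,0,1],[14,0,-0.2,0,0,0,1],[19,0,-0.3,0,0,0,1],[24,0,-0.4,0,0,0,1]]]' 60 >/dev/null;f
python3 -m pendant '[[[1,0,-8,0,0,0,1],[1,0,-20,0,0,0,1],[1,0,-32,0,0,0,1],[1,0,-45,0,0,0,1],[1,0,-45,0,0,0,1],[1,0,-45,0,0,0,1]]]' 60 >/dev/null;f
python3 - <<'E'
from h import *
plan([.4101,-.2717,.268],-4.6)
E
```

```text
t 21.65 z 0.2229 tipx 96.7 y 0.0 Fz 5.71 Fu -3.76 Mc -0.497 -> F~-7.28
t 22.40 z 0.2679 tipx 97.2 y 0.1 Fz -1.43 Fu -0.49 Mc -0.120 -> F~-1.78
shift mm [-83.  -11.4  -0.1] turn [-0.000e+00  1.000e-04 -5.515e-01]
```

```bash
python3 -m pendant '[[[-20,-1,0,0,0,0,1],[-42,-3,0,0,0,0,1],[-62,-5,0,0,0,-0.1,1],[-76,-8,0,0,0,-0.24,1],[-83,-11.4,0,0,0,-0.38,1],[-83,-11.4,0,0,0,-0.5,1],[-83,-11.4,0,0,0,-0.5515,1],[-83,-11.4,0,0,0,-0.5515,1],[-83,-11.4,0,0,0,-0.5515,1]]]' 60
python3 - <<'E'
from h import *
st();plan([.4101,-.2717,.1895],-4.6)
for i,f in((3,0),(7,1)):
    im=cv2.imread('pics/top3.png') if i==3 else get_image('top')[:,:,::-1].copy()
    if i==7: cv2.imwrite('pics/top7.png',im)
    h=cv2.cvtColor(im,cv2.COLOR_BGR2HSV).astype(int)
    m=((h[...,1]<80)&(h[...,2]>75)&(h[...,2]<170)).astype(np.uint8);k=np.zeros_like(m);k[220:275,280:302]=m[220:275,280:302]
    ys,xs=np.nonzero(k);top=ys.min();print(i,top,xs[ys<top+4].mean(),len(xs))
    w=onz('top',np.c_[xs,ys],.112)[:,:2];e=np.linalg.eigh(np.cov(w.T))[1][:,1];print(np.degrees(np.arctan(e[1]/e[0])),w[:,0].max(),w[w[:,0]>w[:,0].max()-.01].mean(0))
cv2.imwrite("pics/top7c.png",cv2.resize(im[200:320,250:400],None,fx=5,fy=5,interpolation=2))
im=get_image('side');cv2.imwrite("pics/side7.png",cv2.resize(im[150:400,300:500,::-1],None,fx=2.4,fy=2.4,interpolation=2))
E
```

```text
clock: 23.52
position: [0.4101, -0.2719, 0.2677]
ee_rot: [-3.139, 0.128, 0.001]
force: [-0.9, -0.9, -1.9]
width: 0.258
t 23.525 p [ 0.4101 -0.2719  0.2677] head -4.69 zax [-4.e-04  2.e-04 -1.e+00] F [-0.92 -0.87 -1.91] M [0.008 0.076 0.009] w 0.258 q [ 0.51  0.39 -0.05  2.05  0.03  0.7  -1.2 ]
shift mm [-0.  -0.1 78.2] turn [-0.0002  0.0005 -0.0015]
3 231 289.8857142857143 434
-5.125814714772002 0.5733099815635168 [ 0.56867216 -0.28403055]
7 231 290.38461538461536 437
-5.156615686910342 0.5733295467751701 [ 0.56881443 -0.28488199]
```

View pics/top7c.png

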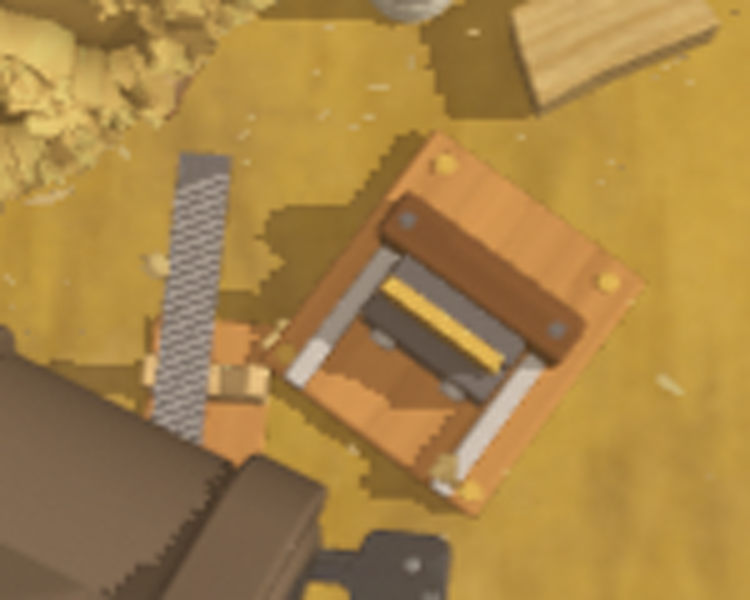

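View pics/side7.png

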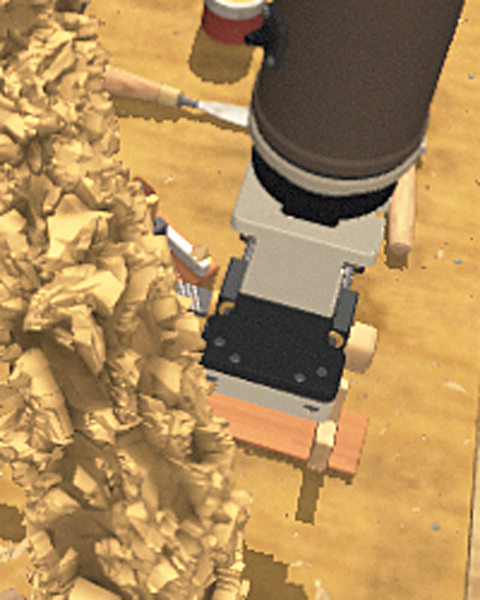

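```bash
python3 -m pendant '[[[0,0,20,0,0,0,1],[0,0,45,0,0,0,1],[0,0,62,0,0,0,1],[0,0,72,0,0,0,1],[0,0,76,0,0,0,1],[0,0,78,0,0,0,1],[0,0,78,0,0,0,1],[0,0,78,0,0,0,1]]]' 60; python3 -m pendant '[[[0,0,0.5,0,0,0,1],[0,0,1,0,0,0,1],[0,0,1,0,0,0,1]]]' 60; python3 -c "
from h import *
st()"
```

```text
clock: 24.62
position: [0.4104, -0.2719, 0.1904]
ee_rot: [3.139, -0.126, 0.001]
force: [1.0, 0.6, -1.8]
width: 0.261
clock: 25.0
position: [0.4102, -0.2718, 0.1889]
ee_rot: [-3.139, 0.126, 0.0]
force: [0.6, -0.6, -1.2]
width: 0.26
t 25.0 p [ 0.4102 -0.2718  0.1889] head -4.61 zax [-1.e-04  0.e+00 -1.e+00] F [ 0.63 -0.62 -1.15] M [0.066 0.062 0.015] w 0.26 q [ 0.51  0.53 -0.04  2.1   0.04  0.51 -1.22]
```

Within 0.7 mm of the pick-up height and free of contact force; down 0.5 mm more, then release.

```bash
python3 -m pendant '[[[0,0,0.5,0,0,0,1],[0,0,0.6,0,0,0,1],[0,0,0.6,0,0,0,1],[0,0,0.6,0,0,0,0.2],[0,0,0.6,0,0,0,-0.1],[0,0,0.6,0,0,0,-0.4],[0,0,0.6,0,0,0,-0.6],[0,0,0.6,0,0,0,-0.6],[0,0,0.6,0,0,0,-0.6],[0,0,0.6,0,0,0,-0.6],[0,0,0.6,0,0,0,-0.6],[0,0,0.6,0,0,0,-0.6]]]' 60; python3 -c "
from h import *
st()"
```

```text
clock: 26.5
position: [0.4103, -0.2719, 0.1883]
ee_rot: [3.139, -0.126, 0.0]
force: [-0.6, -0.2, 0.6]
width: 0.797
t 26.5 p [ 0.4103 -0.2719  0.1883] head -4.61 zax [ 0.e+00 -1.e-04 -1.e+00] F [-0.57 -0.16  0.6 ] M [0.031 0.044 0.047] w 0.797 q [ 0.51  0.53 -0.04  2.1   0.04  0.51 -1.22]
```

```bash
python3 -m pendant '[[[0,0,-8,0,0,0,-0.6],[0,0,-30,0,0,0,-0.6],[0,0,-70,0,0,0,-0.6],[0,0,-120,0,0,0,-0.6],[0,0,-170,0,0,0,-0.6],[-20,40,-210,0,0,0,-0.6],[-50,90,-215,0,0,0,-0.6],[-80,140,-215,0,0,0,-0.6],[-110,190,-215,0,0,0,-0.6],[-140,240,-215,0,0,0,-0.6],[-165,280,-215,0,0,0,-0.6],[-180,300,-215,0,0,0,-0.6],[-180,300,-215,0,0,0,-0.6],[-180,300,-215,0,0,0,-0.6]]]' 60
python3 - <<'E'
from h import *
cv2.imwrite("pics/top8.png",get_image('top')[:,:,::-1]);im=get_image('side');cv2.imwrite("pics/side8.png",im[:,:,::-1])
E
sed 's#pics/top0#pics/top8#;s#pics/dbg#pics/dbg8#' meas.py > meas8.py; python3 meas8.py
```

```text
clock: 28.25
position: [0.2075, -0.5557, 0.4035]
ee_rot: [-3.139, 0.125, -0.001]
force: [0.6, 0.5, 0.6]
width: 0.798
blade 580 mean [ 0.5153 -0.2802] rect ((515.5748901367188, -280.2064208984375), (17.085918426513672, 116.81159973144531), 85.30215454101562) ax deg -4.92
handle 514 mean [ 0.3996 -0.2736] rect ((399.8135986328125, -273.6878356933594), (19.651561737060547, 84.52902221679688), 84.8935546875) ax deg -5.24
-0.058126323305139185 0.05873719192897316 [ 0.45736172 -0.27516928] [ 0.57379522 -0.28518531]
-0.0420750250322082 0.042457277012004704 [ 0.35774751 -0.26972518] [ 0.44192712 -0.27743899]
axis from means -3.2602165390698516 0.11581461302557876
brass 83 mean [ 0.5235 -0.3688] rect ((523.296142578125, -369.0854187011719), (48.84335708618164, 5.425124168395996), 53.53201675415039) ax deg 53.82
brass 83 mean [ 0.522  -0.3685] rect ((521.7555541992188, -368.8243103027344), (48.260986328125, 5.360439300537109), 53.53230667114258) ax deg 53.82
stop 24 mean [ 0.5218 -0.3662] rect ((522.2531127929688, -365.65960693359375), (48.25128936767578, 1.4696459770202637), 53.54460144042969) ax deg 53.89
```

View pics/top8.png

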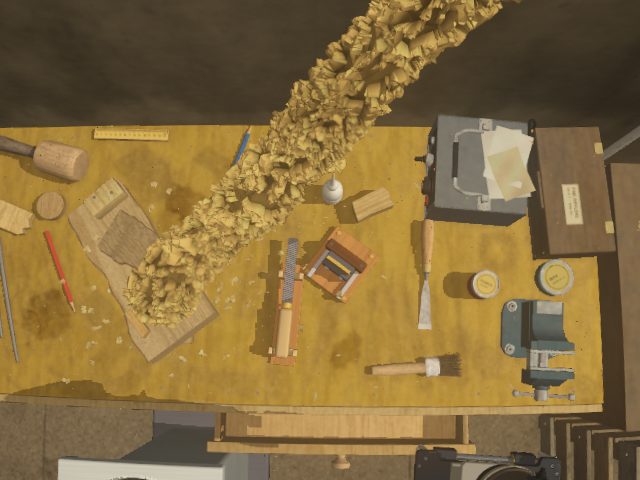

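View pics/side8.png

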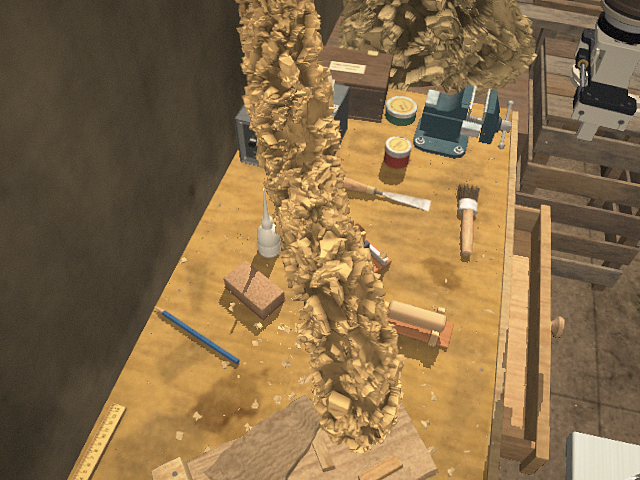

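The file is back where it started, to within 1 mm and about 0.4°. The plate has not moved, the other tools are in place and the arm is clear.

```bash
python3 -c "
from cell import arm
print(arm.sign_off())"
```

```text
the job is handed in; nothing more can be done
None
```

I took the file from its rest and made three forward strokes on the brass plate, then laid the file back and handed the job in at about 28 s of the 64 s allowed. The hand-in reports no verdict.

- **Strokes:** I felt for the plate's edge and found it about 62 to 63 mm above the bench. Each stroke ran from about 30 to 97 mm of blade beyond the edge. The readings put the press at roughly 3 to 9 N. After each stroke I lifted the file more than 30 mm straight up before moving it back or away.
- **File back in its rest:** In the last pictures the file lies within 1 mm and about 0.4° of where it started.
- **Plate and other tools:** The plate shows no travel from the stop beyond measuring noise. The chisel, sanding block, offcut and pencil look unmoved by eye in both views. The arm is clear of everything.
- **Not checked directly:** I never saw the file's pitch during the strokes, because the side view was blocked by a column of wood shavings. I inferred it was level from the upright tool and an unchanged blade outline in the top view. The force readings carry about 0.7 N of noise, and the torque-based force estimate did not agree with the vertical force, probably because of friction, so I relied on the vertical force.

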